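Let the bin-row stop out to the second round hole

TASK

The stop at the end of the bin row is on a telescoping square tube, held by a spring button that now stands in the tube's oblong slot (drawing the outer tube gently outwards until the slot's end bears on the button tells by feel where it sits). Squeeze the button in and slide the outer tube outwards until it catches in the first round hole, let it pop out there, then press it again and slide on until it pops through the second round hole, so that the wider bin will fit the row. Feel for each catch and pull gently, never wrenching the tube against the standing button; leave the tube locked and let go of, and do not disturb the bins and the screwdriver.

Things in the scene. Friction and masses are not known exactly. Their poses are not given: they have to be found in the camera images.
- rack: Bin rack fixed to the bench: a steel post carries one level square telescoping tube, centre line 105 mm above the bench. Origin on the bench below the spring button's nominal place; z up; y along the tube away from the post (sliding outwards is +y); x level, square to the tube, to the side where the button sticks out. Two small bins, 55 mm high, stand in a row at x -130 to -40 mm.
- post_top (a point): Centre of the top of the dark steel post (34 x 30 mm, 130 mm high, on a 130 x 90 mm foot plate) that carries the fixed 24 mm inner tube: x = 0, y = -185, z = 130 mm in the rack's frame.
- button_spot (a point): Nominal place of the button's axis in the plane of the outer tube's +x face: x = 15, y = 0, z = 105 mm in the rack's frame. The button is really wedged in the fixed inner tube up to 10 mm to either side of this along y (differs each time, shown by no reading), so it has to be found by feel or sight. It stays put when the outer tube slides.
- button (a joint): Press depth (m) of the round steel button, 14 mm across with a 45 degree bevelled tip: 0 popped out (4 mm proud of the tube), 0.004 flush, about 0.007 trapped under the 3 mm wall. 2 N to start, 3 N at flush. A flat finger pad squeezed across it and the tube's face holds it flush; an 8 to 16 N pull along the tube then makes it duck under. It springs out again when a hole comes over it.
- tube (a joint): How far (m) the outer tube has been slid outwards (+y); about 0 at the start. Bare aluminium, 30 x 30 mm; slides with 5 to 7 N. Its +x face has an oblong slot 36 mm long (y = -18 to 18 mm at the start) with the button standing in it and, further towards the post, three round 16 mm holes, unevenly spaced (30 to 45 mm). Drawn out until the slot bears on the button, the button's centre is at rack y = this value - 11 mm.
- tube_inner_end (a point): Centre of the outer tube's end nearest the post; moves with the tube; at the start x = 0, y = -140, z = 105 mm in the rack's frame. The outer tube is 225 mm long from here to the stop plate.
- stop_plate (a point): Centre of the outer side of the grey stop plate on the outer tube's far end, 175 mm (rack x from -155 to +20 mm) x 6 mm x 100 mm high, top edge 15 mm above the tube's centre line. It moves with the tube; at the start x = -67.5, y = 91, z = 70 mm in the rack's frame.
- bin_a: Small open green bin of connectors, 90 x 70 mm, 55 mm high, beside the stop plate; origin under its middle. Bystander.
- bin_b: The same bin, next in the row. Bystander.
- bin_wide: Wider open green bin, 110 x 150 mm, 60 mm high, waiting at the robot's left; origin under its middle. Bystander.
- screwdriver: Screwdriver lying on the bench at the robot's right. Bystander.

How it is judged:
By the outcome, as a careful person would: the job done as asked, in the order asked, and still so for the second after the job is handed in, with the robot touching nothing.
It also fails if it takes over 58 s, if anything falls off the work surface, if the arm or the gripper's body presses on something with over 40 N, if the wrist force passes 120 N, or if a joint passes its speed limit or range.

ROBOT

A 6-joint arm with a two-finger parallel gripper is mounted at the origin on the work surface. World frame = base frame: x ahead of the robot, y to its left, z up, the work surface at z = 0. Lengths are in mm, angles in rad, forces in N, time in s.
With the tool pointing down it reaches from about 350 to 875 mm from the base axis. Payload 4.2 kg.
Tool frame: the origin (TCP) lies between the finger pads; the fingertips stand 14 mm ahead of it and the grasp point (between the pads) lies 5 mm behind it (finger_overhang is the distance from the TCP to the fingertips, in mm); y points along the fingers, x is the direction in which the jaws open and shut, and the axes are right-handed (so a half turn about y gives the same grasp; the last joint's range is limited). The gripper opens to 87 mm and grips with 3 to 60 N. Pads are 19 mm wide; open, the fingers measure 117 mm over their backs; the gripper's body (75 mm by 190 mm) begins 51 mm behind the grasp point.
Start: joints at [0.259, 0.385, 0.008, 0, -1.194, -0.259], TCP at [624.979, 0.025, 209.25] pointing down, gripper open.
Joint ranges: [-3.14, 3.14], [-1.21, 2.06], [-1.07, 1.41], [-3.16, 2.05], [-2.99, -0.16], [-3.1, 3.1]. Speed limits (rad/s): [2.79, 2.79, 3.14, 3.14, 3.14, 3.14].

INTERFACE

Orientations are given as a unit quaternion [x, y, z, w].
In Python, from station import * gives the robot as it stands. The module is installed in compiled form; this text tells all that it offers. Calls block until the motion is done:
- move_to(position, orientation): joint-space move of the TCP to a pose.
- servo_line(position, max_speed=150, rot=None): straight line of the TCP; rot=None keeps the orientation; max_speed is the mean speed in mm/s.
- move_joints(angles): joint-space move.
- move_gripper(opening, strength=None): opening from 0.0 (shut) to 1.0 (fully open); strength is the grip in N (None keeps the last); returns when the fingers have stopped.
- wait(seconds).
- ik(position, orientation): joint angles nearest the present ones, or None.
- read_state(): the state.
- snapshot(name): name is "scene" or "side" or "wrist"; returns the picture (400x640x3 uint8, red, green, blue); there is no depth.
- camera_model(name): a dict with "camera_matrix" (3x3 intrinsics, pixels), "distortion" ([k1, k2, p1, p2, k3] as OpenCV has them; the pictures are not rectified), "eye" and "orientation" of the camera in the world; the wrist camera has in their place "T_tool_cam" (4x4, takes a point from camera to tool coordinates, whose origin is the TCP and whose axes are the tool frame's). Camera axes: x right, y down, z forward; pixel columns grow to the right and rows downward; lengths in mm; the calibration is good to about 2 mm. A picture is of the moment at which its call begins: read the wrist's pose just before it. camera_model takes no time and is no camera call.
A pose or a line that the arm cannot do raises Unreachable and nothing moves.
- close_job(): hands the job in, once; it reports no verdict.
The state is a dict: "time_s": time; "joint_positions": joint angles; "dq": joint speeds; "tau": joint torques, N m; "tcp_pos": TCP position; "tool_rot": TCP orientation; "wrist_force": force on the tool from outside, world axes, zero at the start; "torque": the same for the moment, N m; "width": opening from 0.0 (shut) to 1.0 (fully open).
Only numpy, scipy, OpenCV 4.12 (cv2) and the standard library are available. Lean on these libraries where they do the work, as an engineer would, in place of code of your own. Each camera call takes 0.05 s, during which the arm holds its last target.

## Working session

There is one attempt and no reset: what is moved stays moved. The work goes in short steps, each a Python script; the robot and the scene stay as the last script left them, time stands still between calls to the robot, and variables do not carry over. Pictures are saved under pics/ and viewed, and the job is handed in when it is done.

```bash
mkdir -p pics; cat > h.py <<'E'
from station import *
import numpy as np, cv2, json
from scipy.spatial.transform import Rotation as R
def save(n,im,name=None):
    cv2.imwrite('pics/'+n+'.png',im[:,:,::-1])
def proj(cm,P):
    P=np.atleast_2d(np.array(P,float))
    Rw=R.from_quat(cm['orientation']).as_matrix() if np.array(cm['orientation']).shape==(4,) else np.array(cm['orientation'])
    rv=cv2.Rodrigues(Rw.T)[0]; t=-Rw.T@np.array(cm['eye'])
    return cv2.projectPoints(P,rv,t,np.array(cm['camera_matrix']),np.array(cm['distortion'],float))[0][:,0]
def ray(cm,uv):
    Rw=R.from_quat(cm['orientation']).as_matrix() if np.array(cm['orientation']).shape==(4,) else np.array(cm['orientation'])
    u=cv2.undistortPoints(np.array([[uv]],float),np.array(cm['camera_matrix']),np.array(cm['distortion'],float))[0,0]
    d=Rw@np.array([u[0],u[1],1]); return np.array(cm['eye'],float),d/np.linalg.norm(d)
def wcm(st):
    c=camera_model('wrist'); T=np.array(c['T_tool_cam']); Rt=R.from_quat(st['tool_rot']).as_matrix()
    return dict(camera_matrix=c['camera_matrix'],distortion=c['distortion'],eye=(Rt@T[:3,3]+st['tcp_pos']),orientation=Rt@T[:3,:3])
def tri(rs):
    A=np.zeros((3,3));b=np.zeros(3)
    for o,d in rs:
        M=np.eye(3)-np.outer(d,d);A+=M;b+=M@o
    p=np.linalg.solve(A,b); return p,[np.linalg.norm((np.eye(3)-np.outer(d,d))@(p-o)) for o,d in rs]
E
python3 - <<'E'
from h import *
st=read_state();print(st)
for n in ['scene','side','wrist']:
    save(n+'0',snapshot(n)); print(camera_model(n))
E
```

```text
{'time_s': 0.0, 'joint_positions': array([ 2.58585787e-01,  3.85523283e-01,  6.61209370e-03, -5.02793121e-04,
       -1.19401431e+00, -2.58593685e-01]), 'dq': array([ 0.00182947,  0.00179382, -0.00055991, -0.00020593, -0.0001168 ,
       -0.0001272 ]), 'tau': array([ 5.69075401e-04, -3.90661991e+01,  1.87403029e+01,  4.22001421e+00,
        1.09914420e-02, -1.81494070e-04]), 'tcp_pos': array([6.24354355e+02, 5.61159817e-03, 2.08173797e+02]), 'tool_rot': array([ 7.01623885e-04, -7.07073592e-01,  7.07139124e-01,  8.38369912e-04]), 'wrist_force': array([-0.1775303 ,  0.58963263, -0.23307545]), 'torque': array([-0.01673919, -0.04248148,  0.02889056]), 'width': 0.9951141117342646}
{'camera_matrix': array([[401.33875348,   0.        , 319.74737144],
       [  0.        , 401.33875348, 203.30650284],
       [  0.        ,   0.        ,   1.        ]]), 'distortion': array([-0.05398084,  0.        ,  0.        ,  0.        ,  0.        ]), 'eye': array([1274.46154099, -373.28922643,  760.41095076]), 'orientation': array([ 0.76026908,  0.47919372, -0.22929106, -0.37388489])}
{'camera_matrix':
[... 297 characters left out ...]
5076]), 'orientation': array([ 0.82669745, -0.27133694,  0.14254129, -0.47183638])}
{'camera_matrix': array([[276.69361106,   0.        , 318.10873886],
       [  0.        , 276.69361106, 199.71141513],
       [  0.        ,   0.        ,   1.        ]]), 'distortion': array([-0.00155884,  0.        ,  0.        ,  0.        ,  0.        ]), 'T_tool_cam': array([[ 9.99999763e-01,  6.16356894e-04, -3.06317051e-04,
         6.74940477e-01],
       [ 4.71448302e-04, -2.89142897e-01,  9.57285831e-01,
        -1.74870199e+02],
       [ 5.01460322e-04, -9.57285749e-01, -2.89143119e-01,
         7.92355471e+01],
       [ 0.00000000e+00,  0.00000000e+00,  0.00000000e+00,
         1.00000000e+00]])}
```

View pics/scene0.png

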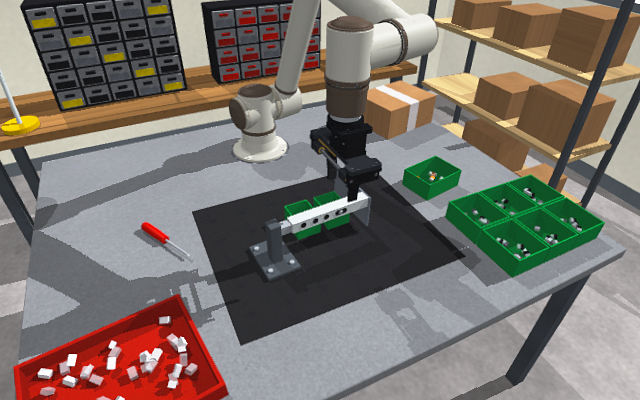

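View pics/side0.png

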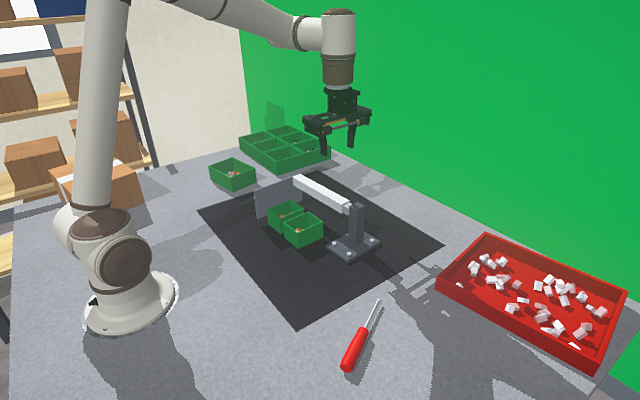

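View pics/wrist0.png

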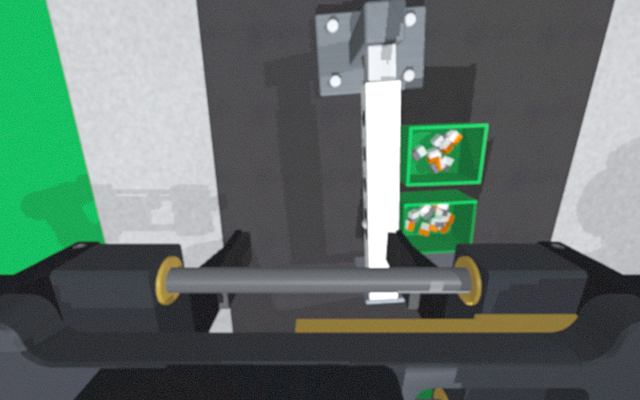

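```bash
python3 - <<'E'
from h import *
st=read_state();print(R.from_quat(st['tool_rot']).as_matrix().round(3)); c=wcm(st);print(c['eye'],c['orientation'].round(3))
E
```

```text
[[-1.    -0.002 -0.   ]
 [ 0.    -0.    -1.   ]
 [ 0.002 -1.     0.   ]]
[624.12753552 -79.20783621 383.28976985] [[-1.    -0.    -0.001]
 [-0.     0.957  0.289]
 [ 0.001  0.289 -0.957]]
```

```bash
python3 - <<'E'
import cv2
a=cv2.imread('pics/scene0.png')[170:290,230:390]; cv2.imwrite('pics/s_c.png',cv2.resize(a,None,fx=5,fy=5,interpolation=cv2.INTER_CUBIC))
a=cv2.imread('pics/side0.png')[160:270,240:400]; cv2.imwrite('pics/d_c.png',cv2.resize(a,None,fx=5,fy=5,interpolation=cv2.INTER_CUBIC))
a=cv2.imread('pics/wrist0.png')[0:200,300:500]; cv2.imwrite('pics/w_c.png',cv2.resize(a,None,fx=3,fy=3,interpolation=cv2.INTER_CUBIC))
E
```

```text
(no output)
```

View pics/s_c.png

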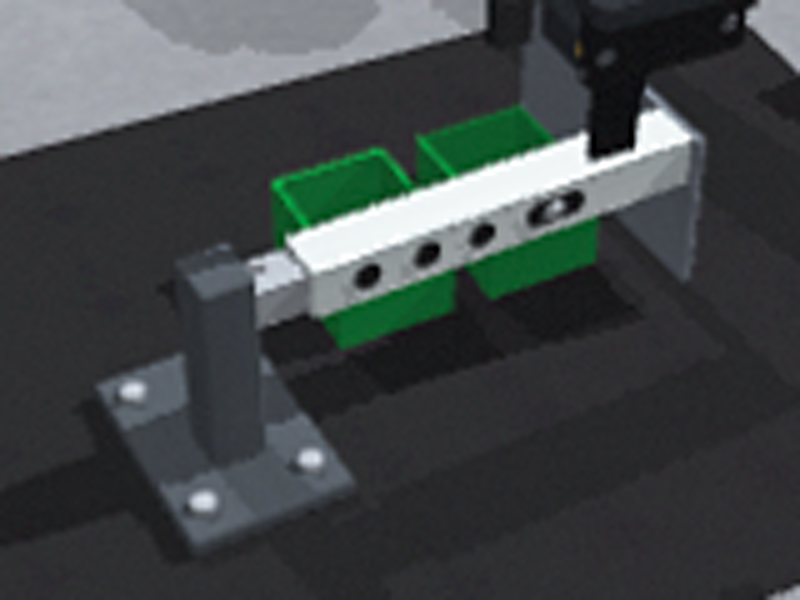

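View pics/d_c.png

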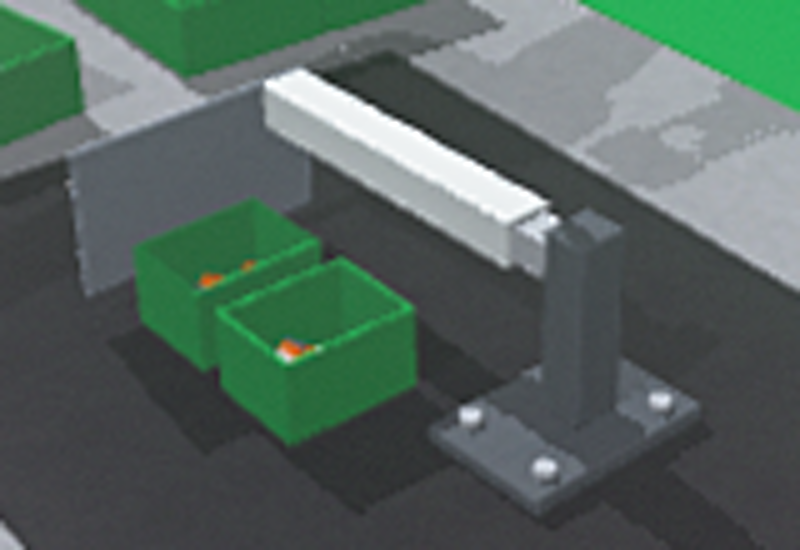

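View pics/w_c.png

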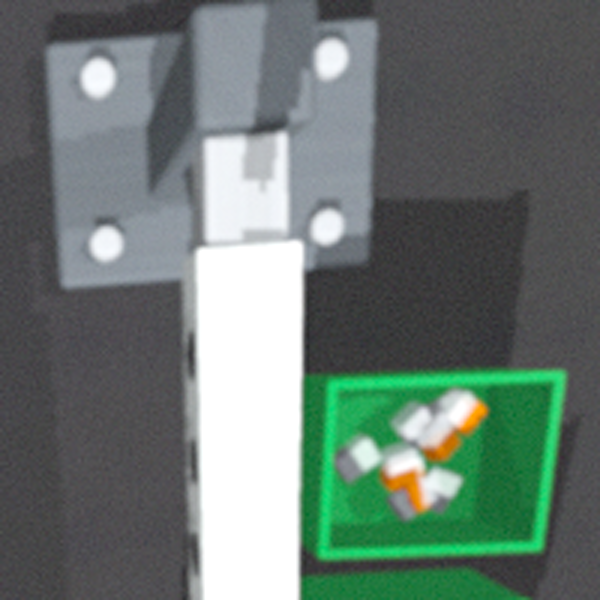

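```bash
cat > fit.py <<'E'
from h import *
from scipy.optimize import least_squares
st=read_state(); C=dict(s=camera_model('scene'),d=camera_model('side'),w=wcm(st))
off=dict(s=(230,170,5),d=(240,160,5),w=(300,0,3))
obs=[('s',(15,-140,120),310,272),('s',(-15,-140,120),287,240),('s',(15,-140,90),315,318),
('s',(17,-200,130),192,300),('s',(17,-170,130),258,282),('s',(-17,-200,130),175,262),
('s',(20,91,120),703,137),('s',(20,91,20),692,278),
('d',(-15,-140,120),512,228),('d',(15,-140,120),550,205),('d',(-15,-140,90),508,268),('d',(-155,85,120),68,160),('d',(-155,85,20),88,298),
('d',(-17,-200,130),580,248),('d',(17,-200,130),622,225),('d',(-17,-170,130),545,235),
('w',(15,-140,120),195,247),('w',(-15,-140,120),303,240)]
def px(o): a=off[o[0]]; return np.array([(o[2]+.5)/a[2]-.5+a[0],(o[3]+.5)/a[2]-.5+a[1]])
def toW(p,P): c,s=np.cos(p[3]),np.sin(p[3]); return np.array([c*P[0]-s*P[1]+p[0],s*P[0]+c*P[1]+p[1],P[2]+p[2]])
def f(p): return np.concatenate([proj(C[o[0]],toW(p,o[1]))[0]-px(o) for o in obs])
if __name__=='__main__':
    r=least_squares(f,[620,0,0,0],loss='soft_l1',x_scale=[1,1,1,.01]); print(r.x)
    for o,e in zip(obs,f(r.x).reshape(-1,2)): print(o[0],o[1],e.round(1))
    for P in [(-15,-140,120),(15,-140,120)]:
        print(P,tri([ray(C[o[0]],px(o)) for o in obs if o[1]==P]),toW(r.x,P))
    # button in scene crop ~ (555,208)
    o=('s',0,555,208); O,d=ray(C['s'],px(o)); 
    c,s=np.cos(r.x[3]),np.sin(r.x[3]); n=np.array([c,s,0])
    for xx in (15,19):
        q=np.array([r.x[0],r.x[1],r.x[2]])+n*xx; X=O+d*((q-O)@n/(d@n)); dl=X-r.x[:3]; print('btn',xx,-s*dl[0]+c*dl[1],dl[2])
    for u in [(368,276),(428,253),(482,235),(530,217),(584,198)]:
        O,d=ray(C['s'],px(('s',0)+u)); q=r.x[:3]+n*15; X=O+d*((q-O)@n/(d@n)); dl=X-r.x[:3]; print(u,-s*dl[0]+c*dl[1],dl[2])
E
python3 fit.py
```

```text
[ 5.57373726e+02  3.04331467e+01 -1.29432422e+00  7.46026374e-02]
s (15, -140, 120) [-0.1  0.3]
s (-15, -140, 120) [-1.  -0.2]
s (15, -140, 90) [-0.7  0.3]
s (17, -200, 130) [1.  0.2]
s (17, -170, 130) [-0.7 -0.3]
s (-17, -200, 130) [-1.4 -0.4]
s (20, 91, 120) [-0.2  0.3]
s (20, 91, 20) [-1.1  0.5]
d (-15, -140, 120) [-1.8 -1.3]
d (15, -140, 120) [-1.4 -0.5]
d (-15, -140, 90) [-1.1 -0. ]
d (-155, 85, 120) [-0.4 -0.8]
d (-155, 85, 20) [-0.8  0.1]
d (-17, -200, 130) [-0.2  0.5]
d (17, -200, 130) [0.5 0.6]
d (-17, -170, 130) [-1.2 -1.3]
w (15, -140, 120) [-0.2  0.2]
w (-15, -140, 120) [-2.2 -0.2]
(-15, -140, 120) (array([ 553.352767  , -110.83327223,  116.91831314]), [np.float64(3.020740990129145), np.float64(4.589791259980158), np.float64(2.939227716457586)]) [ 552.85013184 -110.29544709  118.70567578]
(15, -140, 120) (array([ 583.7057014 , -109.13898835,  119.0041045 ]), [np.float64(1.7023469089141314), np.float64(2.921387103558207), np.float64(1.434964733019525)]) [ 582.76668725 -108.05944342  118.70567578]
btn 15 2.3304790643340074 104.35503296688181
btn 19 -0.4060897725011121 108.27949783921711
(368, 276) -107.92450966276404 104.76036635831927
(428, 253) -73.5846332850465 105.42338090260124
(482, 235) -41.850641825480125 104.2187639818619
(530, 217) -12.978490530994925 104.47627783957249
(584, 198) 20.342415154614052 103.90843002095049
```

```bash
cat >> h.py <<'E'
RK=np.array([557.37,30.43,0,0.0746])
def W(x,y,z,k=None):
    k=RK if k is None else k
    c,s=np.cos(k[3]),np.sin(k[3]); return np.array([c*x-s*y+k[0],s*x+c*y+k[1],z])
def Q(k=None):
    k=RK if k is None else k
    return (R.from_euler('z',k[3])*R.from_matrix([[-1,0,0],[0,0,-1],[0,-1,0]])).as_quat()
def rk(st):
    c,s=np.cos(RK[3]),np.sin(RK[3]); M=np.array([[c,s,0],[-s,c,0],[0,0,1]])
    return M@(np.array(st['tcp_pos'])-[RK[0],RK[1],0]),M@np.array(st['wrist_force'])
E
python3 - <<'E'
from h import *
move_to(W(0,45,190),Q()); move_gripper(0.7)
st=read_state();print(st['time_s'],rk(st),st['tool_rot'],Q())
c=wcm(st); im=snapshot('wrist'); save('w1',im); np.save('w1.npy',np.r_[st['tcp_pos'],st['tool_rot']])
save('w1c',cv2.resize(im[60:300,220:440],None,fx=2.5,fy=2.5,interpolation=cv2.INTER_CUBIC))
for P in [(15,-140,120),(-15,-140,120),(15,0,120),(-15,0,120)]: print(P,proj(c,W(*P)))
print(read_state()['time_s'])
E
```

```text
1.4083 (array([3.94239878e-03, 4.49786577e+01, 1.89998721e+02]), array([-0.10961645,  0.42021324, -0.410179  ])) [ 0.0263688  -0.70660091  0.7066296  -0.02635227] [-0.02636897  0.70661494 -0.70661494  0.02636897]
(15, -140, 120) [[297.12062034 -33.60763285]]
(-15, -140, 120) [[337.79818269 -33.59227796]]
(15, 0, 120) [[300.50250807 156.61462704]]
(-15, 0, 120) [[334.4781642  156.63266579]]
1.4583
```

View pics/w1c.png

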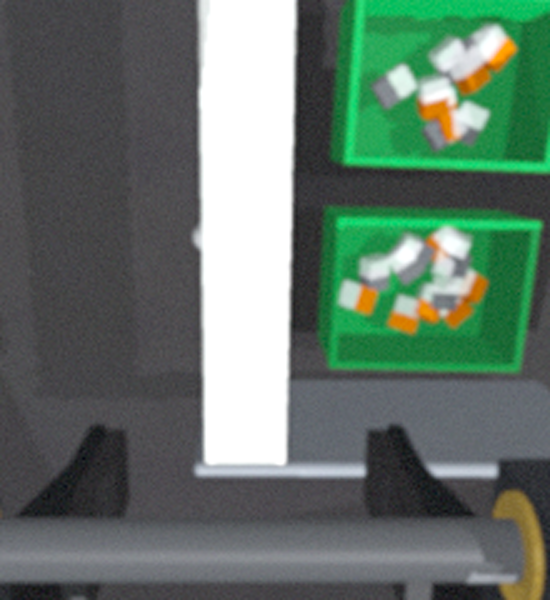

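```bash
python3 - <<'E'
from h import *
v=np.load('w1.npy'); c=wcm(dict(tcp_pos=v[:3],tool_rot=v[3:]))
def px(u,w): return ((u+.5)/2.5-.5+220,(w+.5)/2.5-.5+60)
def hit(uv,z):
    o,d=ray(c,uv); X=o+d*(z-o[2])/d[2]; a,_=rk(dict(tcp_pos=X,wrist_force=[0,0,0])); return a.round(1)
print('button',hit(px(198,237),105),hit(px(198,228),105),hit(px(198,246),105))
for r in (5,120,240,350,455): 
    l=200+5*(r-5)/455; q=296-8*(r-5)/455
    print(hit(px(l,r),120),hit(px(q,r),120))
print('plate',hit(px(245,466),120), hit(px(197,472),120))
E
```

```text
button [1.74e+01 1.00e-01 1.05e+02] [ 17.4  -3.2 105. ] [ 17.5   3.5 105. ]
[ 14.3 -76.1 120. ] [-16.6 -76.1 120. ]
[ 14.5 -41.  120. ] [-16.6 -41.  120. ]
[ 14.8  -0.8 120. ] [-16.7  -0.8 120. ]
[ 15.1  39.7 120. ] [-16.8  39.7 120. ]
[ 15.3  82.3 120. ] [-16.9  82.2 120. ]
plate [ -0.2  86.9 120. ] [ 18.6  89.5 120. ]
```

```bash
cat >> h.py <<'E'
RK[:2]=W(-1,0,0)[:2]
def pull(y0,x,z,step,dmax,fstop,speed=20,dmin=0,log=True,tare=0):
    # advance target along +y until pull force > fstop after dmin
    d=0; L=[]
    while d<dmax:
        d+=step; servo_line(W(x,y0+d,z),speed); st=read_state(); p,f=rk(st); F=-(f[1]-tare)
        L.append((round(float(d),1),round(float(p[1]-y0),2),round(float(F),1),round(float(f[0]),1),round(float(st['time_s']),2)))
        if d>=dmin and F>fstop: break
    if log:
        for l in L: print(*l)
    return d,L
E
python3 - <<'E'
from h import *
servo_line(W(0,45,100),120)
st=read_state();print(st['time_s'],rk(st))
move_gripper(0.0,15)
st=read_state();print(st['time_s'],rk(st),st['width']*87,st['torque'])
E
```

```text
2.3583 (array([  0.6751169 ,  45.16589311, 100.73177847]), array([ 0.51390467,  0.78438845, -0.11323483]))
3.0 (array([  1.39143774,  45.17300893, 100.36093262]), array([ 3.19833812, -0.79604963, -1.06268471])) 29.68805761860212 [-0.16293204 -1.24678301 -0.04462209]
```

```bash
python3 - <<'E'
from h import *
d,L=pull(45,0.8,100,1.0,24,9,speed=25)
wait(0.2);st=read_state();print(st['time_s'],rk(st),st['width']*87)
E
```

```text
1.0 0.42 4.0 3.9 3.25
2.0 1.32 3.9 3.7 3.5
3.0 2.29 4.7 4.0 3.75
4.0 3.28 4.4 4.2 4.0
5.0 4.24 4.6 3.8 4.25
6.0 5.22 4.8 3.1 4.5
7.0 6.21 3.3 3.7 4.75
8.0 7.24 4.5 4.1 5.0
9.0 8.21 3.9 3.6 5.25
10.0 9.24 4.9 3.9 5.5
11.0 10.14 4.5 3.7 5.75
12.0 10.45 7.4 4.9 6.0
13.0 10.65 10.1 5.3 6.25
6.45 (array([  1.38769649,  55.62255438, 100.34054378]), array([ 6.27391472, -9.67960376, -2.01988409])) 29.889435183433093
```

```bash
python3 - <<'E'
from h import *
servo_line(W(1,55.4,100),25); st=read_state();print(rk(st))
move_gripper(0.55)
st=read_state();print(st['time_s'],rk(st),st['width'])
servo_line(W(1,0.3,100),120)
wait(.1);st=read_state();p,f=rk(st);print(st['time_s'],p,f)
save('sc2',cv2.resize(snapshot('scene')[170:290,230:390],None,fx=5,fy=5,interpolation=cv2.INTER_CUBIC))
im=snapshot('wrist');save('w2',im)
E
```

```text
(array([  1.39794874,  55.08613817, 100.3396875 ]), array([ 3.14001865, -2.90319602,  1.43461604]))
7.3583 (array([ 0.87386606, 55.43822052, 99.92295376]), array([0.63714946, 0.68225257, 0.06628885])) 0.5473052783239074
8.0667 [  1.12322389   0.74833354 100.04689758] [ 0.0162803   0.20784487 -0.04906278]
```

View pics/sc2.png

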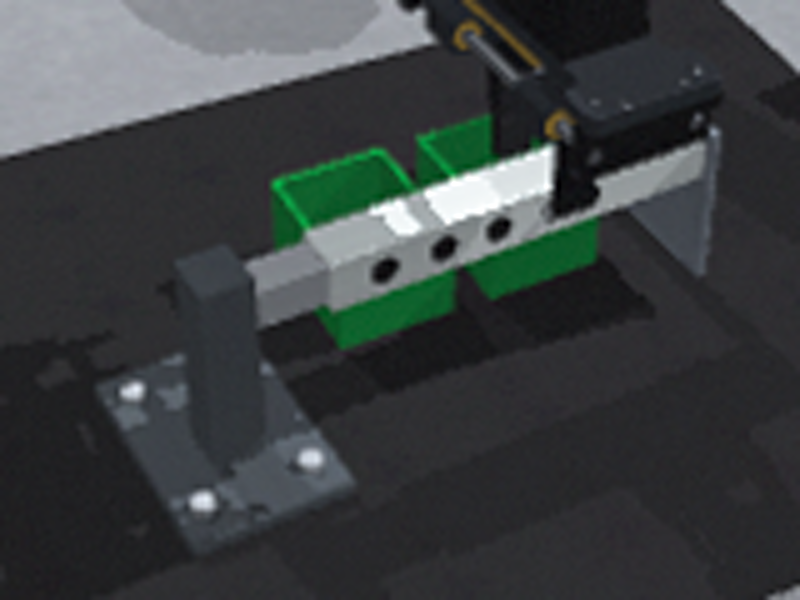

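```bash
python3 - <<'E'
from h import *
c=camera_model('scene')
for P in [(25,-9,100),(25,10,100),(25,-9,87),(25,10,87),(40,-9,87),(40,10,87),(19,0,105),(15,-7,105),(15,7,105),(15,-35,105),(15,-67,105),(15,-101,105)]:
    p=proj(c,W(*P))[0]; print(P,((p-[230,170]+.5)*5-.5).round())
E
```

```text
(25, -9, 100) [546. 229.]
(25, 10, 100) [577. 218.]
(25, -9, 87) [545. 248.]
(25, 10, 87) [575. 237.]
(40, -9, 87) [560. 265.]
(40, 10, 87) [591. 253.]
(19, 0, 105) [554. 210.]
(15, -7, 105) [539. 210.]
(15, 7, 105) [562. 201.]
(15, -35, 105) [493. 227.]
(15, -67, 105) [438. 246.]
(15, -101, 105) [379. 268.]
```

View pics/w2.png

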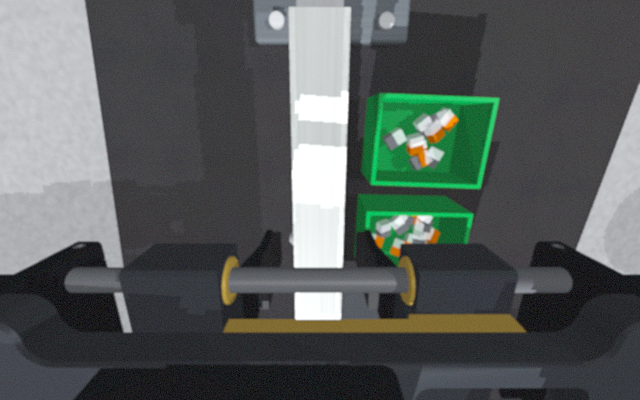

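```bash
python3 - <<'E'
from h import *
c=wcm(read_state())
for P in [(19,-8,105),(19,-4,105),(19,0,105),(19,4,105),(25,-9,105),(25,10,105),(25,-9,87),(25,10,87)]:
    print(P,proj(c,W(*P))[0].round(1))
a=cv2.imread('pics/w2.png')[200:320,240:400]; cv2.imwrite('pics/w2c.png',cv2.resize(a,None,fx=5,fy=5,interpolation=cv2.INTER_CUBIC))
a=cv2.imread('pics/sc2.png')[130:290,440:680]; cv2.imwrite('pics/sc2c.png',cv2.resize(a,None,fx=3,fy=3,interpolation=cv2.INTER_CUBIC))
E
```

```text
(19, -8, 105) [290.1 227.1]
(19, -4, 105) [290.3 232.7]
(19, 0, 105) [290.5 238.2]
(19, 4, 105) [290.6 243.7]
(25, -9, 105) [281.  225.7]
(25, 10, 105) [282.1 251.7]
(25, -9, 87) [284.2 216.3]
(25, 10, 87) [285.1 240.3]
```

View pics/w2c.png

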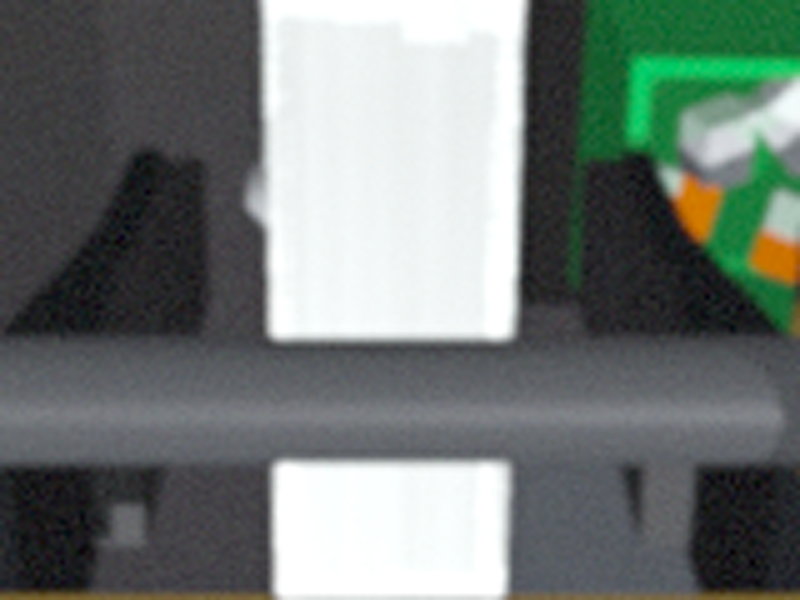

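View pics/sc2c.png

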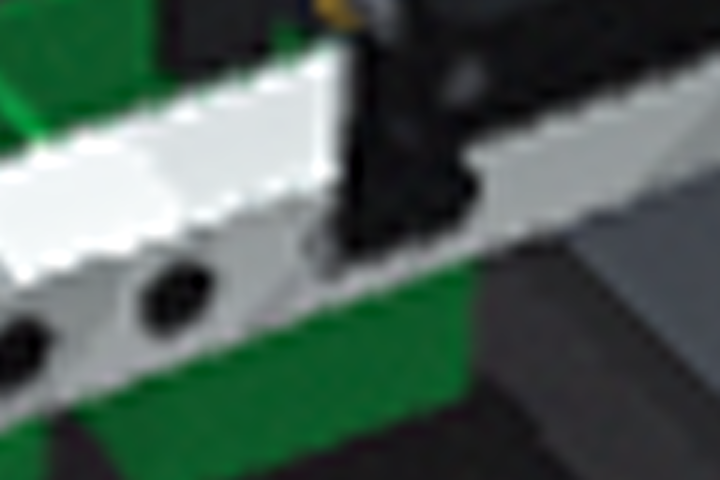

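```bash
python3 - <<'E'
from h import *
c=camera_model('scene')
def pr(P): return proj(c,P)[0].round(1)
print('initial tip +x finger', [pr((624+43+t,y,194)) for t in (0,15) for y in (-9,9)])
v=np.load('w1.npy'); w=wcm(dict(tcp_pos=v[:3],tool_rot=v[3:]))
print('w1 tip', [proj(w,W(1+x,45+y,176))[0].round(1) for x in (30,-30) for y in (-9,9)])
a=cv2.imread('pics/scene0.png')[120:220,300:400]; cv2.imwrite('pics/s0f.png',cv2.resize(a,None,fx=6,fy=6,interpolation=cv2.INTER_CUBIC))
E
```

```text
initial tip +x finger [array([345.4, 209. ]), array([352.3, 206.9]), array([348.6, 212.8]), array([355.6, 210.7])]
w1 tip [array([276., 217.]), array([277.1, 239.7]), array([358.6, 217.1]), array([357.5, 239.7])]
```

View pics/s0f.png

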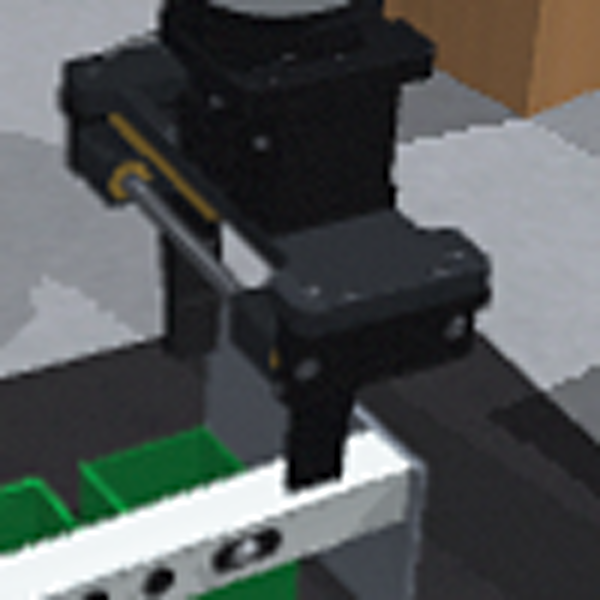

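```bash
python3 - <<'E'
from h import *
a=cv2.imread('pics/side0.png')[90:190,290:390]; cv2.imwrite('pics/d0f.png',cv2.resize(a,None,fx=6,fy=6,interpolation=cv2.INTER_CUBIC))
c=camera_model('side')
for z in (194,204,219): print(z,[((proj(c,(624+x,y,z))[0]-[290,90]+.5)*6).round() for x in (43,-43) for y in (-9,9)])
E
```

```text
194 [array([358., 400.]), array([335., 388.]), array([219., 445.]), array([197., 433.])]
204 [array([358., 381.]), array([335., 370.]), array([219., 426.]), array([196., 414.])]
219 [array([359., 353.]), array([336., 342.]), array([219., 397.]), array([196., 385.])]
```

View pics/d0f.png

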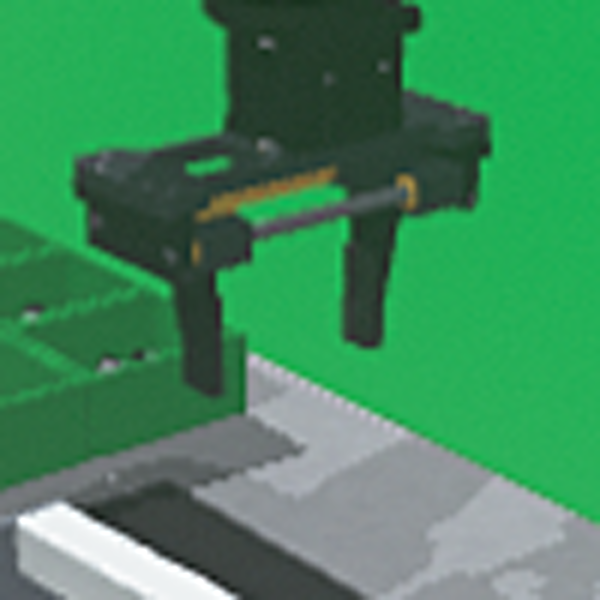

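```bash
python3 - <<'E'
from h import *
servo_line(W(1.2,20,127),120); 
move_gripper(0.3,6); st=read_state();print(st['time_s'],rk(st),st['width']*87)
save('sc3',cv2.resize(snapshot('scene')[150:270,270:430],None,fx=5,fy=5,interpolation=cv2.INTER_CUBIC))
move_gripper(0.5)
E
```

```text
9.2917 (array([  1.19426944,  19.9808831 , 126.99165129]), array([-0.11344947,  0.59764646, -0.77151796])) 25.95530346006183
```

View pics/sc3.png

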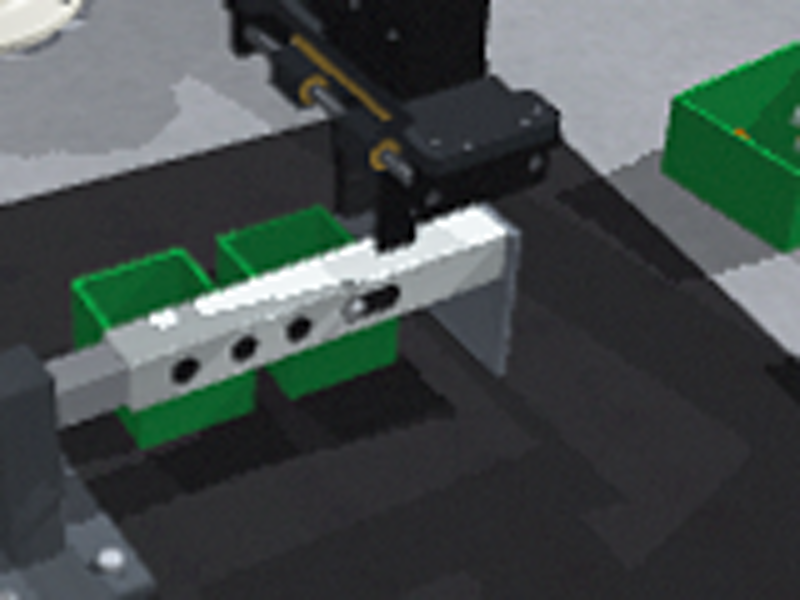

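```bash
python3 - <<'E'
from h import *
servo_line(W(1.7,-1.5,110),120); servo_line(W(1.7,-1.5,76),100); 
save('w4',snapshot('wrist'))
move_gripper(0.0,25); st=read_state();print(st['time_s'],rk(st),st['width']*87)
save('sc4',cv2.resize(snapshot('scene')[170:290,230:390],None,fx=5,fy=5,interpolation=cv2.INTER_CUBIC))
E
```

```text
11.3167 (array([ 1.21291324, -1.36511496, 76.64980896]), array([-4.10003875,  2.0105093 ,  5.91649994])) 29.731218628412055
```

View pics/sc4.png

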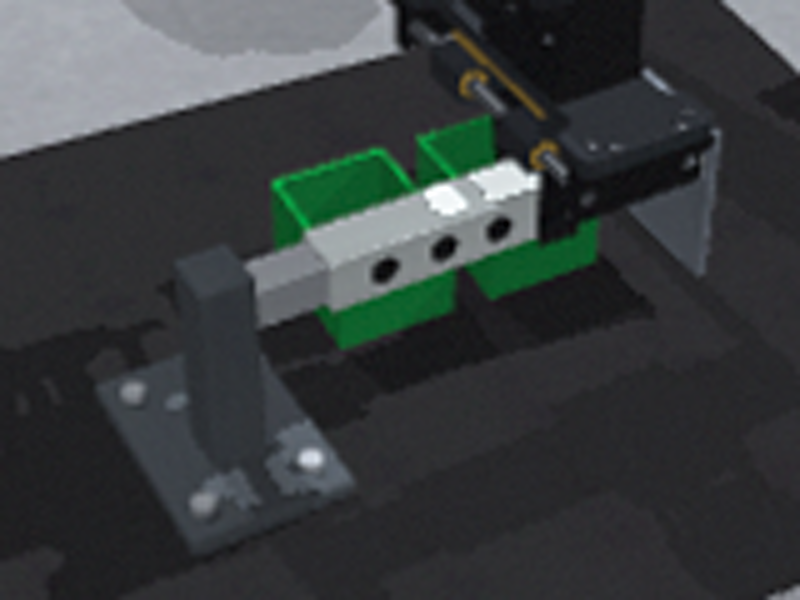

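View pics/w4.png

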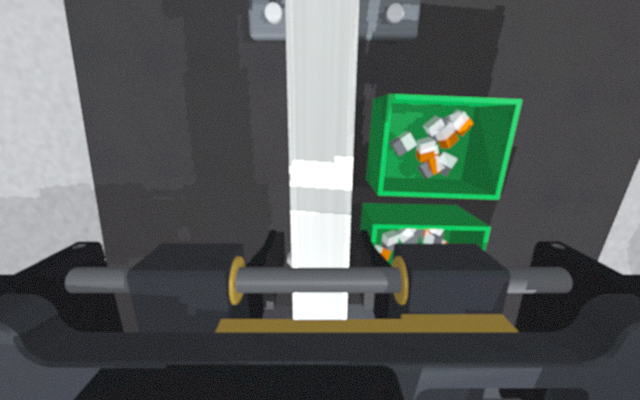

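```bash
python3 - <<'E'
from h import *
st=read_state(); p,f=rk(st); y0=-1.5
d,L=pull(y0,1.2,76.6,1.0,9,24,speed=25)
if L[-1][2]<12:
    d,L=pull(y0+d,1.2,76.6,1.0,33,10,speed=25)
st=read_state();print(st['time_s'],rk(st),st['width']*87)
E
```

```text
1.0 0.36 4.1 -1.1 11.62
2.0 0.95 5.0 -0.1 11.87
3.0 1.81 6.6 0.3 12.12
4.0 2.54 7.1 0.2 12.37
5.0 3.06 9.0 0.0 12.62
6.0 3.6 10.9 1.3 12.87
7.0 4.37 11.6 0.8 13.12
8.0 6.7 3.8 -0.1 13.37
9.0 8.1 6.4 0.4 13.62
1.0 0.12 6.4 0.1 13.87
2.0 1.11 6.3 0.2 14.12
3.0 2.14 6.4 -0.1 14.37
4.0 3.12 6.7 0.1 14.62
5.0 4.12 5.1 0.3 14.87
6.0 5.11 5.7 0.9 15.12
7.0 6.13 7.0 -0.1 15.37
8.0 7.15 6.4 -0.0 15.62
9.0 8.13 6.1 0.7 15.87
10.0 9.15 6.4 0.4 16.12
11.0 10.13 6.8 0.4 16.37
12.0 11.12 6.9 0.9 16.62
13.0 12.14 5.7 0.1 16.87
14.0 13.14 7.6 0.1 17.12
15.0 14.12 6.3 -0.2 17.37
16.0 15.16 6.6 0.1 17.62
17.0 16.22 6.6 0.9 17.87
18.0 17.23 5.3 0.3 18.12
19.0 18.9 3.3 -0.7 18.37
20.0 20.16 2.7 -1.3 18.62
21.0 21.21 3.1 0.3 18.87
22.0 22.11 2.9 0.3 19.12
23.0 22.97 3.8 -0.1 19.37
24.0 23.9 4.1 -0.3 19.62
25.0 24.95 5.6 0.6 19.87
26.0 25.49 6.5 1.5 20.12
27.0 25.7 8.9 1.6 20.37
28.0 25.86 12.0 2.8 20.62
20.6167 (array([ 1.25210251, 33.36290214, 76.65301182]), array([  2.76439095, -11.99482302,   1.6087434 ])) 29.717719172874574
```

```bash
python3 - <<'E'
from h import *
servo_line(W(1.2,32.9,76.6),25); st=read_state();print(rk(st))
move_gripper(0.55); st=read_state();print(st['time_s'],rk(st))
servo_line(W(1.4,32.9,76.6),25)
save('sc5',cv2.resize(snapshot('scene')[170:290,230:390],None,fx=5,fy=5,interpolation=cv2.INTER_CUBIC))
im=snapshot('wrist'); save('w5',cv2.resize(im[120:280,240:400],None,fx=3.5,fy=3.5,interpolation=cv2.INTER_CUBIC))
c=wcm(read_state())
for y in (-4,0,4): print(((proj(c,W(19,y,105))[0]-[240,120]+.5)*3.5).round())
E
```

```text
(array([ 1.31078719, 32.82280542, 76.65609185]), array([ 0.7652344 , -5.20979076,  1.29687327]))
21.5167 (array([ 1.18256422, 32.99884416, 76.56378726]), array([0.11447936, 0.8690468 , 0.30029037]))
[160. 269.]
[160. 293.]
[161. 317.]
```

View pics/sc5.png

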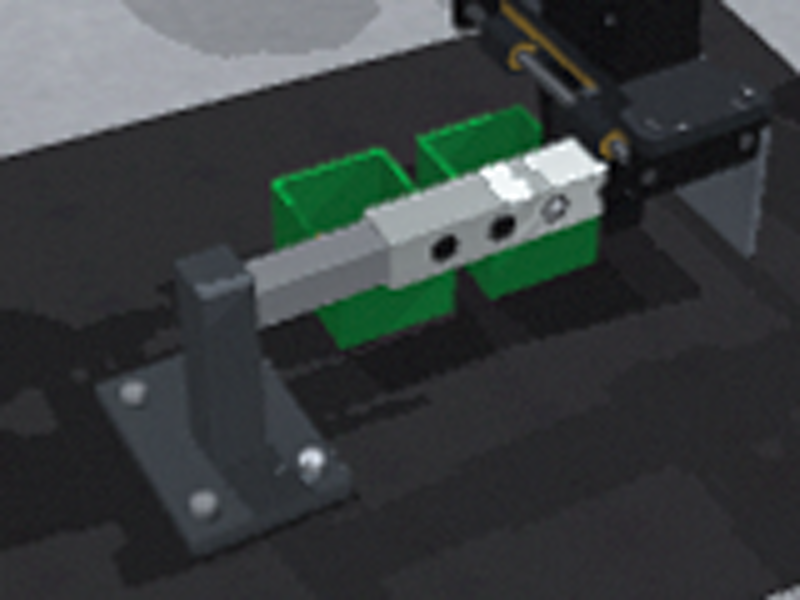

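View pics/w5.png

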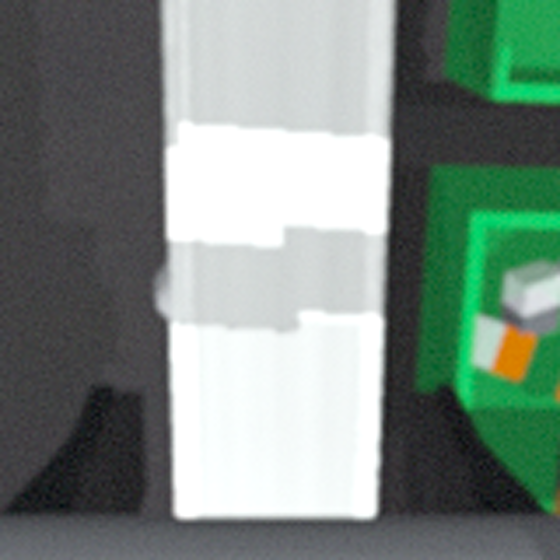

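```bash
python3 - <<'E'
from h import *
servo_line(W(1.4,-1.7,76.6),100); 
move_gripper(0.0,25); st=read_state();print(st['time_s'],rk(st),st['width']*87)
y0=-1.7
if st['width']*87<30.6:
    d,L=pull(y0,1.2,76.6,1.0,10,24,speed=25)
    if L[-1][2]<12:
        d,L=pull(y0+d,1.2,76.6,1.0,34,10,speed=25)
st=read_state();print(st['time_s'],rk(st),st['width']*87)
E
```

```text
22.8417 (array([ 1.18805564, -1.30772118, 76.65853664]), array([-1.36201223,  2.19026956,  1.41827803])) 29.87151072667866
1.0 0.55 3.4 -0.2 23.09
2.0 1.07 4.5 0.4 23.34
3.0 1.82 6.9 0.6 23.59
4.0 2.6 6.9 1.3 23.84
5.0 3.12 9.3 0.9 24.09
6.0 3.54 10.2 1.9 24.34
7.0 4.41 11.3 2.5 24.59
8.0 5.18 12.6 2.4 24.84
9.0 8.26 4.5 -0.0 25.09
10.0 9.31 6.3 0.9 25.34
1.0 0.32 5.8 0.9 25.59
2.0 1.33 6.6 0.3 25.84
3.0 2.3 6.8 0.9 26.09
4.0 3.31 5.3 0.5 26.34
5.0 4.35 6.4 1.2 26.59
6.0 5.31 7.2 1.6 26.84
7.0 6.33 6.1 1.7 27.09
8.0 7.34 5.1 1.3 27.34
9.0 8.31 6.7 0.2 27.59
10.0 9.32 6.9 1.5 27.84
11.0 10.33 5.6 1.3 28.09
12.0 11.32 5.6 1.5 28.34
13.0 12.32 6.4 1.9 28.59
14.0 13.41 5.3 1.4 28.84
15.0 14.43 6.5 1.2 29.09
16.0 16.08 2.6 0.8 29.34
17.0 17.28 2.3 1.1 29.59
18.0 18.19 3.6 0.3 29.84
19.0 19.13 2.9 0.8 30.09
20.0 20.03 3.5 1.4 30.34
21.0 20.91 4.3 0.5 30.59
22.0 21.93 4.5 1.8 30.84
23.0 22.58 5.7 1.1 31.09
24.0 22.82 8.8 1.5 31.34
25.0 22.97 11.7 3.2 31.59
31.5917 (array([ 1.24754227, 31.26631358, 76.65627039]), array([  3.21235185, -11.73818289,   0.35775993])) 29.500942776528213
```

```bash
python3 - <<'E'
from h import *
servo_line(W(1.2,30.9,76.6),25); st=read_state();print(rk(st))
move_gripper(0.6); servo_line(W(1.3,30.9,170),100); st=read_state();print(st['time_s'],rk(st))
save('sc6',cv2.resize(snapshot('scene')[170:290,230:390],None,fx=5,fy=5,interpolation=cv2.INTER_CUBIC))
save('sc6f',snapshot('scene')); save('d6',snapshot('side'))
E
```

```text
(array([ 1.29953887, 30.83724771, 76.66325958]), array([ 1.05690758, -5.17485214,  2.03296459]))
33.6333 (array([  0.74175072,  30.80545583, 169.21772113]), array([-0.36194135, -1.3300741 ,  1.23831711]))
```

View pics/sc6.png

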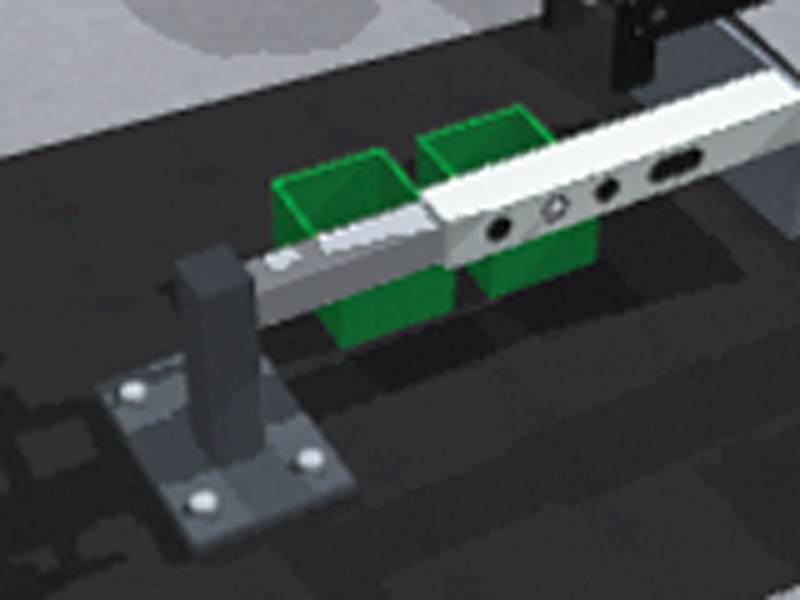

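View pics/d6.png

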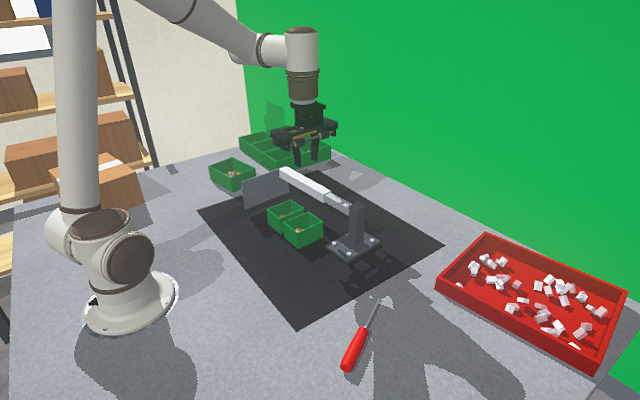

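The button stands in the second round hole: in the scene crop it is at (556,208), with one empty hole and the slot outboard of it and the third hole inboard. The bins and screwdriver have not moved, and the gripper is clear of everything, so I'm handing the job in.

```bash
python3 - <<'E'
from h import *
wait(0.3); close_job()
E
```

```text
the job is handed in; nothing more can be done
```

The tube is now locked with the button standing in the second round hole, and I handed the job in at about 34 s of the 58 s allowed.

- **Finding the button:** I gripped the tube away from the button and drew it out gently. It slid at about 4.5 N, and the slot's end bore on the button after about 10.4 mm, with a peak of 10 N. That puts the button near rack y = -0.6 mm, and the camera views agreed to 1–2 mm.
- **First hole:** With the button squeezed flush, it ducked under at about 12 N and caught after about 34.6 mm. I stopped at 12 N, eased off and opened the gripper. The pictures showed it popped out in the first hole.
- **Second hole:** I pressed and pulled again. It ducked at about 13 N and caught after about 32.5 mm, again stopping at 12 N. I then eased off, let go and rose clear.
- **Last checks:** The scene picture shows the button in the second hole, with the first hole and slot outboard of it. The bins and screwdriver look unmoved, and nothing touches the rack.

**Disagreement with the description:** The visible fingertips stood about 11 mm behind the reported TCP, not 14 mm ahead of it. A test closing above the tube met nothing, which confirmed it, so I gripped with the TCP about 25 mm lower than the text implies. My rack pose was good to 1–2 mm.

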